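Wedge up the slide tray and hold it

TASK

The steel slide tray lies flat on its base board and has to be tipped slightly so that the rinsed slides drain towards its hinge. Take the loose aluminium wedge by its tab, lay it flat on the base board in front of the middle of the tray's front edge and push it straight in, thin end first, until the front edge has just lifted off the base, by about 5 mm. Then stay there: finish with the gripper still holding the wedge under the tray. Lift the tray with the wedge only, not with the robot itself, and leave the slide box, the bottle and the jar where they stand.

Things in the scene. Friction and masses are not known exactly. Their poses are not given: they have to be found in the camera images.
- base: Black board fixed to the bench, 410 x 220 mm, 6 mm thick; carries the tray. Origin: on its underside (bench height), straight below the tray's front bar, mid width. +x points from the tray's free front edge to its hinge, z up. It reaches 175 mm in front of the bar (its -x, towards the robot): a bare flat apron to slide the wedge on.
- tray: Steel tray 205 x 190 mm with low rim and six fixed glass slides, 0.8 to 1.6 kg, top 40 mm above bench. Under its free front edge runs a round bar, 8 mm thick, 180 mm long in y, between rubber feet; 10 mm gap below it when down. Origin: on the bar's axis, mid width. Axes as the base's when down; hinged at the far edge, 200 mm behind the bar, 20 mm above bench; falls back by its weight.
- tray_edge (a point): The lowest line of that front bar, mid width: 16 mm above the bench (10 mm above the board) with the tray down, higher by the lift when it is wedged up.
- wedge: Loose aluminium wedge 160 x 36 mm, 0.22 kg. Origin: on its flat underside, below the grip tab's middle; +x to the thin end. Top 23 mm high from x -20 to 20 mm, then a straight ramp down to 3 mm at x = 140 (1 in 6). Tab: 30 mm in x, 14 in y, top 63 mm up. Starts on the bench left or right of the base, tip roughly away from the robot.
- wedge_tip (a point): Middle of the wedge's thin end, on its underside. The ramp meets the front bar when this is about 42 mm past the bar; each 6 mm further in lifts the front edge 1 mm and takes roughly 5 to 15 N.
- wedge_grip (a point): Middle of the grip tab, 45 mm above the wedge's underside: where to pinch it, across its 14 mm thickness (wedge y).
- slide_box: Bystander: closed grey plastic box, 100 x 84 x 37 mm, on the bench on the other side of the base from the wedge. Origin: centre of its underside.
- rinse_bottle: Bystander: white round bottle, 60 mm across, 150 mm tall, beyond on the left. Origin: centre of its underside.
- stain_jar: Bystander: open glass jar, 64 mm across, 90 mm tall, beyond on the right. Origin: centre of its underside.

How it is judged:
On the way:
1. the wedge's thin end lies under the tray's front edge, near its middle, while the tray is still down (x of wedge_tip in the frame of base above 0.004 m and y of wedge_tip in the frame of base between -0.06 and 0.06 m and z of wedge_tip in the frame of base below 0.016 m and z of tray_edge in the frame of base below 0.0172 m), for 0.1 s.
At the end, for the whole second after the job is handed in: Tray's front edge 2 to 8 mm above rest, carried by the wedge (over 1 N), which lies flat (0.1 rad) on the board, straight in (0.25 rad), tip within 60 mm of the tray's middle line; fingers press the wedge with over 1 N; robot off the tray; wedge and tray at rest (z of tray_edge in the frame of base between 0.018 and 0.024 m and y of wedge_tip in the frame of base between -0.06 and 0.06 m and angle between the x axis of wedge and the x axis of base, either way round below 0.25 rad and angle between wedge's own z axis and vertical below 0.1 rad and contact force between wedge and tray above 1 N and contact force between wedge and base above 0.5 N and contact force between the fingers and wedge above 1 N and contact force between each of the arm, the fingers and tray below 0.3 N and linear speed of each of wedge, tray below 0.01 m/s); the arm keeps its last pose, push and grip.
It fails at once if the robot touches the tray with more than 2 N (contact force between any of the arm, the fingers and tray above 2 N).
It fails at once if the slide box is moved by more than 20 mm (distance of slide_box from where it was at the start of the episode above 0.02 m).
It fails at once if the rinse bottle is moved by more than 20 mm (distance of rinse_bottle from where it was at the start of the episode above 0.02 m).
It fails at once if the stain jar is moved by more than 20 mm (distance of stain_jar from where it was at the start of the episode above 0.02 m).
It also fails if it takes over 48 s, if anything falls off the work surface, if the arm or the gripper's body presses on something with over 40 N, if the wrist force passes 120 N, or if a joint passes its speed limit or range.

ROBOT

A 6-joint arm with a two-finger parallel gripper is mounted at the origin on the work surface. World frame = base frame: x ahead of the robot, y to its left, z up, the work surface at z = 0. Lengths are in m, angles in rad, forces in N, time in s.
With the tool pointing down it reaches from about 0.3 to 0.875 m from the base axis. Payload 6.4 kg.
Tool frame: the origin (TCP) lies where the fingers leave the gripper's body, on its centre line; the fingertips stand 64 mm ahead of it and the grasp point (between the pads) lies 45 mm ahead of it (bot.tcp_to_tips is the z of the fingertips in the tool frame, in m); z points along the fingers, y is the line along which they close (so a half turn about z gives the same grasp; the last joint's range is limited). The gripper opens to 88 mm and grips with 3 to 60 N. Pads are 18 mm wide; open, the fingers measure 123 mm over their backs; the gripper's body (75 mm by 187 mm) begins 45 mm behind the grasp point.
Start: joints at [-1.408, 0.181, 1.607, -0, 1.354, -0.206], TCP at [0.207, -0.536, 0.303] pointing down, gripper open.
Joint ranges: [-2.99, 2.99], [-0.89, 2.07], [0.3, 2.58], [-1.14, 4.28], [0, 2.63], [-3.12, 3.12]. Speed limits (rad/s): [2.57, 2.57, 3.01, 3.14, 3.14, 3.14].

INTERFACE

Orientations are given as a unit quaternion [x, y, z, w].
In Python, from cell import telemetry, optics, job, bot gives the robot as it stands.
- The arm moves only by the tool step_arm, never from a script. Its arguments are lists of equal length, an entry for each row: "translation": the shift along the tool's x, y, z in cm, a list of three; "yaw": the turn about the tool's z in degrees. In form: {"translation": [[dx, dy, dz], ...], "yaw": [yaw, ...]}. A call has 1 to 8 rows; each row shifts and turns the commanded pose from where the row before left it, along the tool's axes as they then stand; what a row does not reach is not made up. A row lasts 1/10 s, in which the tool goes at most 50 mm and 8.59 degrees, less where a joint would pass 70% of its speed; a pose out of reach is approached as far as the arm can. A call with a gripper value outside its range is refused whole. "grip" is the opening, from -1 (shut) to 1 (fully open), set as the call begins (left out, the last holds). The fingers move at their own pace and stop on an object; "force" is the grip in N (left out, the last holds). Time passes only in rows, so rows that do not move let the fingers close. It gives the time, the measured TCP pose, the force, the opening and the grip force at its end, in the units of the state.
- telemetry.get_obs(): the state, without advancing time (a new reading comes with each control period).
- optics.capture(name): name is "side" or "top"; returns the picture (384x512x3 uint8, red, green, blue); there is no depth.
- optics.camera_info(name): a dict with "vertical_fov" (degrees; the focal length in pixels is half the picture's height over the tangent of half this angle, whatever the lens; pixels are square), "cx", "cy" (the principal point, pixels), "k1" (the pictures are not rectified: a ray, as slopes to the right and down, at radius r is drawn at 1 + k1 r^2 times it, then the intrinsics apply), "T" (4x4, takes a point from camera to world coordinates). Camera axes: x right, y down, z forward; pixel columns grow to the right and rows downward; lengths in m; the calibration is good to about 2 mm. A picture is of the moment at which its call begins. camera_info takes no time and is no camera call.
- job.sign_off(): hands the job in; it is judged then, once.
The state is a dict: "time_s": time; "q": joint angles; "joint_velocities": joint speeds; "joint_torque": joint torques, N m; "tcp_pos": TCP position; "tool_rot": TCP orientation; "ft_force": force on the tool from outside, world axes, zero at the start; "torque": the same for the moment, N m; "grip_width": opening from 0.0 (shut) to 1.0 (fully open); "finger_force": force on a finger pad.
Only numpy, scipy, OpenCV 4.12 (cv2) and the standard library are available. Lean on these libraries where they do the work, as an engineer would, in place of code of your own. Each camera call takes 0.05 s, during which the arm holds its last target. There are 200 camera calls.

## Working session

There is one attempt and no reset: what is moved stays moved. The work goes in short steps, Python scripts to look and compute and a tool call to move; the robot and the scene stay as the last step left them, time stands still between calls to the robot, and variables do not carry over. Pictures are saved under pics/ and viewed, at most 10 in all, crops included, and the job is handed in when it is done.

Besides the shell and the picture viewer there is one more tool, called after ">>>" as name([rows], argument=value, ...), one row to a line, values as JSON. step_arm: Moves the arm, as the interface text tells. Its arguments: {"type":"object","properties":{"translation":{"type":"array"},"yaw":{"type":"array"},"grip":{"type":"number"},"force":{"type":"number"}},"required":["translation","yaw"]}

```bash
mkdir -p pics; cat > h.py <<'E'
import numpy as np, cv2
from cell import telemetry, optics, job, bot
def cam(n):
    i=optics.camera_info(n); f=192/np.tan(np.radians(i['vertical_fov'])/2)
    return f,i['cx'],i['cy'],i['k1'],np.array(i['T'])
def ray(n,uv):
    f,cx,cy,k,T=cam(n)
    d=(np.array(uv,float)-[cx,cy])/f; s=d.copy()
    for _ in range(20): s=d/(1+k*(s@s))
    return T[:3,3],T[:3,:3]@np.array([s[0],s[1],1])
def onz(n,uv,z):
    o,d=ray(n,uv); return o+d*(z-o[2])/d[2]
def proj(n,p):
    f,cx,cy,k,T=cam(n); q=T[:3,:3].T@(np.array(p)-T[:3,3]); s=q[:2]/q[2]
    return s*(1+k*(s@s))*f+[cx,cy]
def tri(a,b):
    (o1,d1),(o2,d2)=ray('top',a),ray('side',b)
    M=np.stack([d1,-d2],1); t=np.linalg.lstsq(M,o2-o1,rcond=None)[0]
    p,q=o1+t[0]*d1,o2+t[1]*d2
    return (p+q)/2,np.linalg.norm(p-q)
E
python3 - <<'E'
from h import *
for n in('top','side'):
    im=optics.capture(n); np.save(f'pics/{n}0.npy',im); cv2.imwrite(f'pics/{n}0.png',cv2.resize(im[:,:,::-1],(800,600),interpolation=cv2.INTER_CUBIC))
    print(n,cam(n))
print(telemetry.get_obs())
E
```

```text
top (np.float64(445.22837873685336), 257.88075785288885, 186.58683364542168, 0.03694974047927816, array([[-0.02805621, -0.99102934,  0.13066633,  0.41281728],
       [-0.99958208,  0.02690398, -0.0105754 ,  0.03684479],
       [ 0.00696509, -0.13090842, -0.99137   ,  1.16073351],
       [ 0.        ,  0.        ,  0.        ,  1.        ]]))
side (np.float64(415.7787762164775), 255.60257897485562, 191.98385035235867, -0.046357982593435834, array([[-0.95378146, -0.20792101,  0.21695569,  0.3189021 ],
       [-0.3001431 ,  0.69438079, -0.65402556,  0.72686738],
       [-0.01466421, -0.68891521, -0.72469358,  0.85352761],
       [ 0.        ,  0.        ,  0.        ,  1.        ]]))
{'time_s': 0.1, 'q': array([-1.40830812e+00,  1.81458915e-01,  1.60789040e+00, -2.47752503e-05,
        1.35381115e+00, -2.06312479e-01]), 'joint_velocities': array([-0.00015762, -0.0002928 , -0.00356972,  0.00028032,  0.00084948,
       -0.00073546]), 'joint_torque': array([ 4.00119643e-04, -4.34822702e+01, -3.42696261e+01,  7.04257283e-02,
        3.40527738e-02, -3.27777434e-05]), 'tcp_pos': array([ 0.2072266 , -0.5359507 ,  0.30191308]), 'tool_rot': array([ 9.83045586e-01,  1.83359650e-01,  5.08345762e-06, -7.83979448e-04]), 'ft_force': array([-0.10769612, -0.3278369 , -0.04952743]), 'torque': array([ 0.02127004, -0.06682196,  0.00102477]), 'finger_force': 0.0, 'grip_width': 1.0020075453837858}
```

View pics/top0.png

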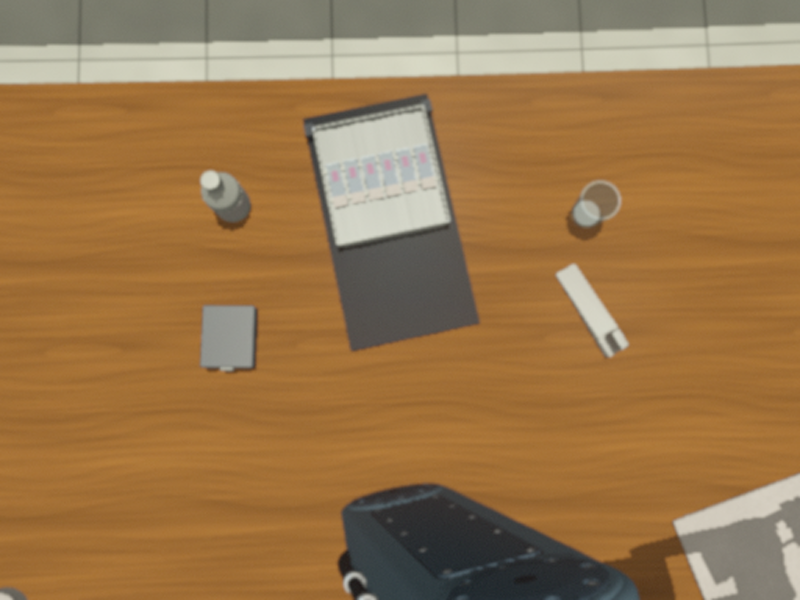

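View pics/side0.png

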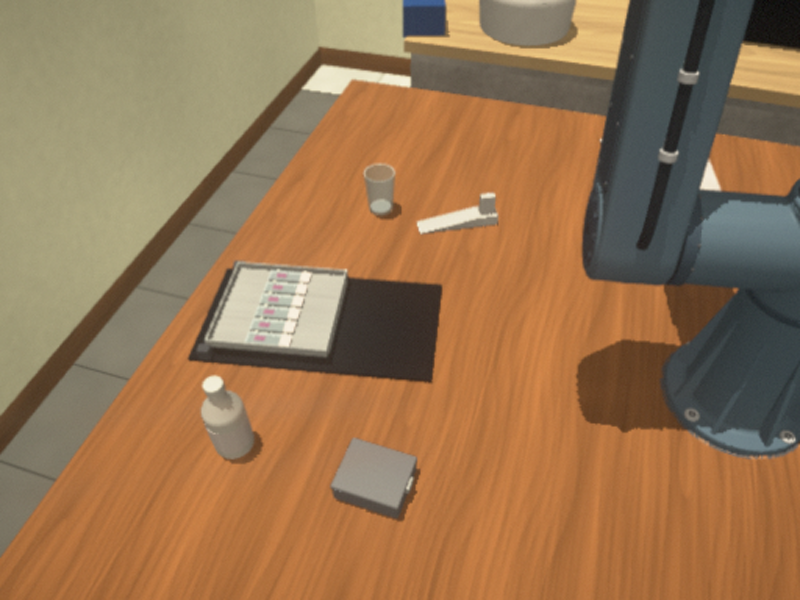

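The top view shows the wedge at right, with its tip near (567,268), rear near (618,352) and the dark tab near (613,342). The base's apron corners are near (352,350) and (479,323), in 800x600 pixels. In the side view the wedge tip is near (419,227) and the tab top near (487,197).

```bash
python3 - <<'E'
from h import *
c={}
for n,(x0,y0,x1,y1) in {'top':(345,160,415,240),'side':(258,115,328,155)}.items():
    im=np.load(f'pics/{n}0.npy'); 
    c[n]=cv2.resize(im[y0:y1,x0:x1,::-1],None,fx=5.5,fy=5.5,interpolation=cv2.INTER_CUBIC)
    hsv=cv2.cvtColor(im,cv2.COLOR_RGB2HSV); m=((hsv[:,:,1]<90)).astype(np.uint8)
    m2=np.zeros_like(m); m2[y0:y1,x0:x1]=m[y0:y1,x0:x1]
    cs=cv2.findContours(m2,0,1)[0]; k=max(cs,key=cv2.contourArea)
    if n=='top':
        print('wedge',cv2.contourArea(k),cv2.boxPoints(cv2.minAreaRect(k)).round(1).tolist())
    else: print('wedge side',cv2.approxPolyDP(k,1.5,True)[:,0].tolist())
    dark=(im.max(2)<(95 if n=='top' else 60)).astype(np.uint8)
    w=np.zeros_like(dark); a,b,cc,d=(190,150,310,230) if n=='top' else (200,170,290,250)
    w[b:d,a:cc]=dark[b:d,a:cc]
    k=max(cv2.findContours(w,0,1)[0],key=cv2.contourArea)
    p=cv2.approxPolyDP(k,2.5,True)[:,0]
    print(n,'apron',[(q.tolist(),onz(n,q,.006)[:2].round(4).tolist()) for q in p])
cv2.imwrite('pics/c.png',np.hstack([np.pad(x,((0,440-len(x)),(0,0),(0,0))) for x in c.values()]))
E
```

```text
wedge 983.0 [[352.79998779296875, 176.1999969482422], [367.29998779296875, 166.5], [403.20001220703125, 220.1999969482422], [388.6000061035156, 229.89999389648438]]
top apron [([210, 150], [0.6659, 0.1482]), ([226, 223], [0.4723, 0.1096]), ([305, 205], [0.5134, -0.0967]), ([292, 150], [0.6601, -0.0684]), ([255, 150], [0.6628, 0.0294]), ([215, 158], [0.644, 0.1354])]
wedge side [[316, 124], [308, 124], [306, 132], [268, 141], [269, 149], [316, 143], [318, 138], [315, 131]]
side apron [([274, 184], [0.5316, -0.0832]), ([268, 186], [0.5458, -0.0706]), ([265, 182], [0.5586, -0.0836]), ([260, 185], [0.5689, -0.0679]), ([252, 182], [0.5945, -0.0729]), ([250, 188], [0.5926, -0.0483]), ([245, 188], [0.6062, -0.0443]), ([248, 185], [0.6017, -0.0581]), ([240, 186], [0.6224, -0.0477]), ([241, 193], [0.6107, -0.0225]), ([232, 189], [0.6403, -0.0299]), ([239, 190], [0.6199, -0.0319]), ([234, 192], [0.6309, -0.0205]), ([235, 198], [0.6205, 0.0004]), ([233, 195], [0.6297, -0.0088]), ([229, 198], [0.6365, 0.0052]), ([231, 206], [0.6211, 0.0316]), ([225, 207], [0.6356, 0.0397]), ([225, 215], [0.6256, 0.0666]), ([220, 210], [0.6448, 0.0538]), ([220, 215], [0.6385, 0.0705]), ([225, 215], [0.6256, 0.0666]), ([222, 220], [0.6272, 0.0852]), ([229, 224], [0.6047, 0.0926]), ([226, 228], [0.6076, 0.1075]), ([224, 226], [0.615, 0.1028]), ([225, 229], [0.609, 0.1114]), ([231, 230], [0.5929, 0.11]), ([225, 234], [0.6033, 0.1268]), ([232, 232], [0.5882, 0.1154]), ([228, 235], [0.5948, 0.1276]), ([233, 238], [0.5793, 0.1329]), ([229, 239], [0.5879, 0.1389]), ([262, 239], [0.5076, 0.1145]), ([263, 242], [0.5024, 0.1228]), ([271, 230], [0.4937, 0.08]), ([274, 237], [0.4801, 0.0996]), ([272, 233], [0.4886, 0.0887]), ([276, 232], [0.4796, 0.0826]), ([277, 198], [0.5089, -0.0331]), ([280, 195], [0.5039, -0.0465]), ([276, 188], [0.5219, -0.0695]), ([271, 189], [0.5344, -0.0616])]
```

View pics/c.png

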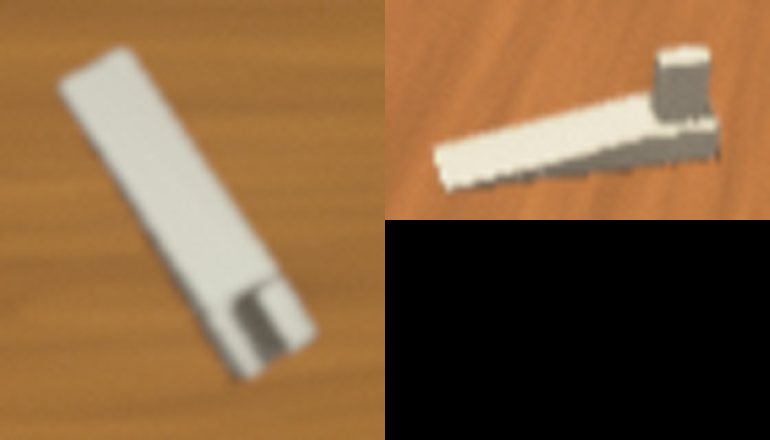

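```bash
python3 - <<'E'
from h import *
np.set_printoptions(precision=4,suppress=True)
u=lambda x,y,x0,y0:((x+.5)/5.5-.5+x0,(y+.5)/5.5-.5+y0)
for nm,a,b in [('tabtop',(287,316),(298,56)),('tip',(93,66),(56,169))]:
    A=u(*a,345,160);B=u(*b,258,115); print(nm,tri(A,B))
    for z in(.063,.003): print(z,onz('top',A,z)[:2],onz('side',B,z)[:2])
for n,seg in {'top':dict(front=((226,223),(305,206)),left=((216,168),(225,215)),right=((293,155),(303,198))),
              'side':dict(front=((282,184),(276,241)),left=((230,239),(268,241)),right=((225,179),(275,182)))}.items():
    im=np.load(f'pics/{n}0.npy').astype(float); g=cv2.GaussianBlur(im[:,:,0],(0,0),.7)
    for k,(p,q) in seg.items():
        p,q=np.array(p,float),np.array(q,float); d=(q-p)/np.linalg.norm(q-p); nn=np.array([-d[1],d[0]])
        P=[]
        for t in np.linspace(.1,.9,40):
            s=np.arange(-5,5.01,.1); L=p+(q-p)*t+s[:,None]*nn
            v=cv2.remap(g.astype(np.float32),L[:,0].astype(np.float32)[None],L[:,1].astype(np.float32)[None],1)[0]
            i=np.argmax(abs(np.gradient(cv2.GaussianBlur(v[:,None],(1,9),3)[:,0]))); 
            P.append(onz(n,L[i],.006)[:2])
        P=np.array(P,np.float32); l=cv2.fitLine(P,cv2.DIST_HUBER,0,.01,.01).ravel()
        dd=l[:2]*np.sign(l[0] if k!='front' else -l[1])
        r=(P-l[2:])@np.array([-dd[1],dd[0]])
        print(n,k,'dir deg',np.degrees(np.arctan2(dd[1],dd[0])),'pt',l[2:],'res',r.std())
E
```

```text
tabtop (array([ 0.4743, -0.3154,  0.0594]), np.float64(0.0029694031027327037))
0.063 [ 0.4726 -0.3144] [ 0.4751 -0.3105]
0.003 [ 0.4759 -0.3336] [ 0.4869 -0.3892]
tip (array([ 0.5987, -0.2503, -0.0009]), np.float64(0.0005875797990509988))
0.063 [ 0.5882 -0.2346] [ 0.5781 -0.1772]
0.003 [ 0.5978 -0.2494] [ 0.5978 -0.2458]
top front dir deg -79.30928 pt [0.4887 0.0062] res 0.00068666076
top left dir deg 10.597538 pt [0.565 0.132] res 0.0005755238
top right dir deg 10.639112 pt [ 0.5897 -0.0854] res 0.000546615
side front dir deg -79.4385 pt [0.4884 0.0174] res 0.00072046294
side left dir deg 9.970352 pt [0.5454 0.1348] res 0.0008478205
side right dir deg 10.858774 pt [ 0.5991 -0.0822] res 0.0010601451
```

>>> step_arm([
  [0, 0, 0],
  [4, -0.9, 1],
  [4, -0.9, 1],
  [4, -0.9, 1],
  [4, -0.9, 1],
  [4, -0.9, 1],
  [4, -0.9, 1],
  [4, -0.9, 1],
], yaw=[-6.6, 0, 0, 0, 0, 0, 0, 0], grip=1, force=40)

```text
time_s: 0.9
tcp_pos: [0.4268, -0.3488, 0.2321]
tool_rot: [0.971, 0.24, -0.0, -0.0]
ft_force: [0.2, -0.2, 0.3]
grip_width: 1.004
finger_force: 0.0
```

>>> step_arm([
  [2, -0.35, 2.7],
  [2, -0.35, 2.7],
  [1.9, -0.3, 2.7],
  [0, 0, 0],
  [0, 0, 0],
], yaw=[0, 0, 0, 0, 0])

```text
time_s: 1.4
tcp_pos: [0.4731, -0.3136, 0.1512]
tool_rot: [0.971, 0.24, -0.001, -0.001]
ft_force: [0.9, 0.5, 0.7]
grip_width: 0.996
finger_force: 0.0
```

```bash
python3 - <<'E'
from h import *
print(telemetry.get_obs()['tcp_pos'])
c=[]
for n,p in (('top',(0.474,-.3125,.05)),('side',(0.474,-.3125,.06))):
    im=optics.capture(n); u,v=proj(n,p).astype(int); print(u,v)
    c.append(cv2.resize(im[v-50:v+50,u-36:u+36,::-1],None,fx=5.5,fy=5.5,interpolation=cv2.INTER_CUBIC))
cv2.imwrite('pics/d.png',np.hstack(c))
E
```

```text
[ 0.47309781 -0.31360005  0.15121849]
394 216
312 125
```

View pics/d.png

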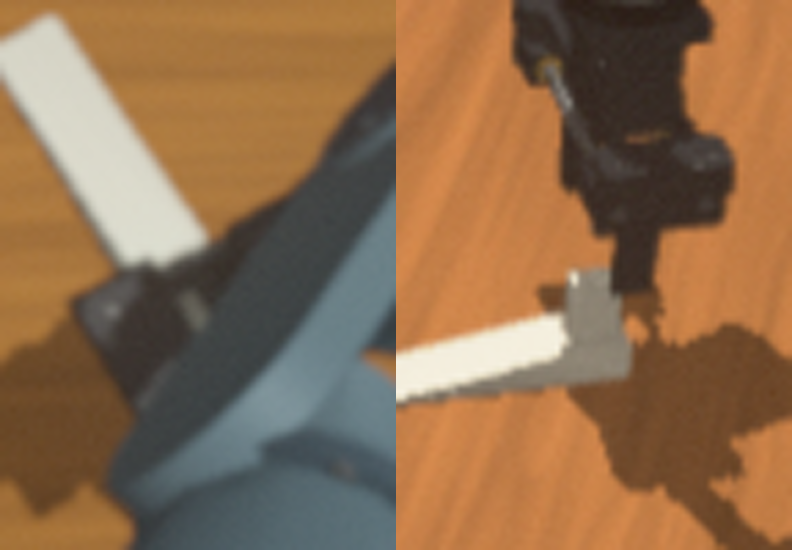

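The top view shows the tab between the fingers at crop (190,305). In the side view the near fingertip is at about crop (635,290), right of the tab top at (588,275). I'll check that against projection.

```bash
python3 - <<'E'
from h import *
t=np.array([.4731,-.3136,0]); ey=np.array([.4648,-.8854,0])
for s in(-.053,.053):
    p=t+ey*s+[0,0,.087]; 
    for n,(u0,v0,o) in {'top':(394,216,0),'side':(312,125,396)}.items():
        q=proj(n,p); print(s,n,(q-[u0-36,v0-50])*5.5+[o,0])
E
```

```text
-0.053 top [124.8855998  335.57237767]
-0.053 side [627.68642227 294.18747876]
0.053 top [332.02064698 217.40157658]
0.053 side [575.65007736 181.88943984]
```

The projected near fingertip is at (628,294) and the image shows it at (635,290), so the two agree. I'll descend and grip.

>>> step_arm([
  [0.2, 0, 1.5],
  [0, 0, 1.5],
  [0, 0, 1.5],
  [0, 0, 1.5],
  [0, 0, 0],
  [0, 0, 0],
], yaw=[0, 0, 0, 0, 0, 0])

```text
time_s: 2.1
tcp_pos: [0.4748, -0.3128, 0.0909]
tool_rot: [0.971, 0.24, -0.0, -0.001]
ft_force: [0.2, -0.4, -0.1]
grip_width: 0.999
finger_force: 0.0
```

>>> step_arm([
  [0, 0, 0],
  [0, 0, 0],
  [0, 0, 0],
  [0, 0, 0],
  [0, 0, 0],
  [0, 0, 0],
  [0, 0, 0],
  [0, 0, 0],
], yaw=[0, 0, 0, 0, 0, 0, 0, 0], grip=-1, force=50)

```text
time_s: 2.9
tcp_pos: [0.4752, -0.3131, 0.0917]
tool_rot: [0.971, 0.24, 0.0, -0.0]
ft_force: [-0.6, 0.4, -0.8]
grip_width: 0.3
finger_force: 0.0
```

>>> step_arm([
  [0, 0, 0],
  [0, 0, 0],
  [0, 0, 0],
  [0, 0, 0],
  [0, 0, 0],
], yaw=[0, 0, 0, 0, 0])

```text
time_s: 3.4
tcp_pos: [0.4752, -0.313, 0.0917]
tool_rot: [0.971, 0.24, -0.0, -0.0]
ft_force: [-0.4, 0.3, 1.1]
grip_width: 0.152
finger_force: 50.0
```

>>> step_arm([
  [0, 0, -1.5],
  [0, 0, -1.5],
  [0, 0, -1.5],
  [0, 0, -1.5],
  [0, 0, 0],
  [0, 0, 0],
  [0, 0, 0],
  [0, 0, 0],
], yaw=[0, 0, 0, 0, 5.7, 5.7, 5.7, 0])

```text
time_s: 4.2
tcp_pos: [0.4754, -0.3133, 0.153]
tool_rot: [0.996, 0.092, 0.0, 0.001]
ft_force: [0.3, -0.4, -1.8]
grip_width: 0.154
finger_force: 50.0
```

>>> step_arm([
  [1.1, -3.9, 0],
  [1.1, -3.9, 0],
  [1.1, -3.9, 0],
  [1.1, -3.9, 0],
  [1.1, -3.9, 0],
  [1.1, -3.9, 0],
  [1.1, -3.9, 0],
  [1.1, -3.9, 0],
], yaw=[0, 0, 0, 0, 0, 0, 0, 0])

```text
time_s: 5.0
tcp_pos: [0.5043, 0.0114, 0.1527]
tool_rot: [0.996, 0.094, 0.001, 0.0]
ft_force: [0.6, -0.4, -1.8]
grip_width: 0.153
finger_force: 50.0
```

```bash
python3 - <<'E'
from h import *
o=telemetry.get_obs();print(o['tcp_pos'],o['tool_rot'],o['ft_force'],o['grip_width'])
c=[]
for n in('top','side'):
    im=optics.capture(n); u,v=proj(n,(.58,.02,.03)).astype(int); print(u,v)
    c.append(cv2.resize(im[v-70:v+70,u-50:u+50,::-1],None,fx=4,fy=4,interpolation=cv2.INTER_CUBIC))
cv2.imwrite('pics/e.png',np.hstack(c))
E
```

```text
[0.50427903 0.01140156 0.15266649] [9.95564716e-01 9.40773379e-02 5.75768435e-04 1.41806863e-04] [ 0.63912404 -0.35961517 -1.78103072] 0.15285972004982246
259 179
246 200
```

View pics/e.png

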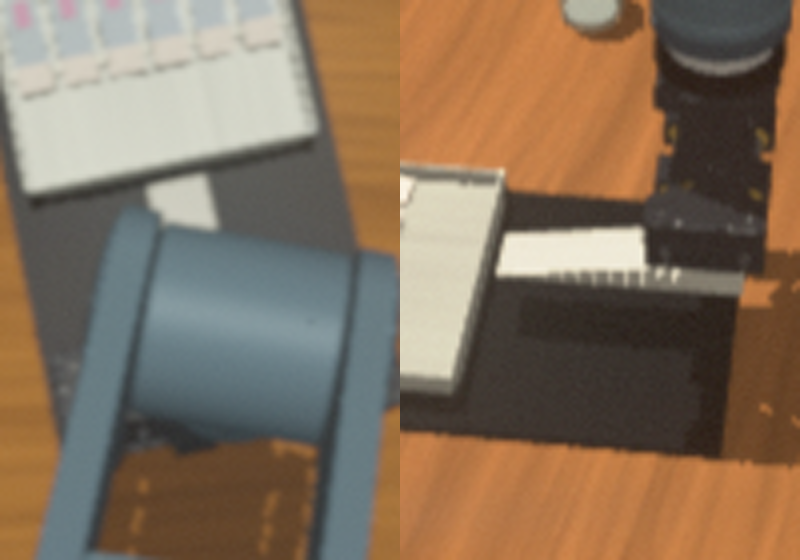

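The wedge is held above the apron. In the top crop its tip edge runs (147,187)-(210,176), just ahead of the tray's front edge; in the side crop it runs (502,234)-(496,277).

```bash
python3 - <<'E'
from h import *
u=lambda x,y,u0,v0:((x+.5)/4-.5+u0-50,(y+.5)/4-.5+v0-70)
a=np.radians(10.6); R=np.array([[np.cos(a),np.sin(a)],[-np.sin(a),np.cos(a)]])
def bf(p): return R@np.array(p)[:2]-[.657,-.0815]
T=[tri(u(*p,259,179),u(*q,246,200)) for p,q in [((147,187),(96,277)),((210,176),(102,234))]]
for p,e in T: print(p,e,bf(p))
d=T[0][0]-T[1][0]; print('roll',np.degrees(np.arcsin(d[2]/.036)))
# tray top front corners  (top view vs side view)
for p,q in [((28,192),(45,390)),((317,132),(104,172))]:
    P,e=tri(u(*p,259,179),u(*q,246,200)); print('tray',P,e,bf(P))
print('tcp',bf([.5043,.0114]))
E
```

```text
[0.64055039 0.05469652 0.05243486] 0.002148621072975535 [-0.01731888  0.01743303]
[0.64916492 0.01505447 0.05062884] 0.006572403590368956 [-0.01614357 -0.0231172 ]
roll 2.875570953427031
tray [0.64635496 0.13270278 0.02499338] 0.005098190299101463 [0.002736   0.09304038]
tray [ 0.6774614  -0.05554817  0.0361952 ] 0.002947819918236423 [-0.0013174 -0.0977202]
tcp [-1.59208658e-01 -6.12031337e-05]
```

>>> step_arm([
  [0, 0, 1.2],
  [0, 0, 1.2],
  [0, 0, 1.2],
  [0, 0, 0.8],
  [0, 0, 0.3],
  [0, 0, 0.3],
  [0, 0, 0.2],
  [0, 0, 0],
], yaw=[0, 0, 0, 0, 0, 0, 0, 0])

```text
time_s: 5.9
tcp_pos: [0.5042, 0.0097, 0.0997]
tool_rot: [0.996, 0.093, 0.0, 0.0]
ft_force: [0.1, -0.1, -2.1]
grip_width: 0.154
finger_force: 50.0
```

>>> step_arm([
  [0, 0, 0.1],
  [0, 0, 0.1],
  [0, 0, 0.1],
  [0, 0, 0],
], yaw=[0, 0, 0, 0])

```text
time_s: 6.3
tcp_pos: [0.5044, 0.0098, 0.0977]
tool_rot: [0.996, 0.093, 0.0, 0.0]
ft_force: [-3.4, 0.3, 7.0]
grip_width: 0.152
finger_force: 50.0
```

>>> step_arm([
  [1, 0, 0],
  [1, 0, 0],
  [1, 0, 0],
  [0.5, 0, 0],
  [0, 0, 0],
  [0, 0, 0],
], yaw=[0, 0, 0, 0, 0, 0])

```text
time_s: 6.9
tcp_pos: [0.5396, 0.0162, 0.0976]
tool_rot: [0.996, 0.093, 0.001, 0.0]
ft_force: [0.8, -0.4, 5.0]
grip_width: 0.157
finger_force: 50.0
```

```bash
python3 - <<'E'
from h import *
o=telemetry.get_obs();print(o['tcp_pos'],o['tool_rot'],o['ft_force'],o['grip_width'])
c=[]
for n in('top','side'):
    im=optics.capture(n); u,v=proj(n,(.60,.02,.03)).astype(int); print(u,v)
    c.append(cv2.resize(im[v-70:v+70,u-50:u+50,::-1],None,fx=4,fy=4,interpolation=cv2.INTER_CUBIC))
cv2.imwrite('pics/f.png',np.hstack(c))
E
```

```text
[0.53955612 0.01622696 0.09764149] [9.95692698e-01 9.27056785e-02 1.27822784e-03 2.74316432e-04] [ 0.75136462 -0.37244208  4.96661407] 0.1570041289662079
259 171
239 198
```

View pics/f.png

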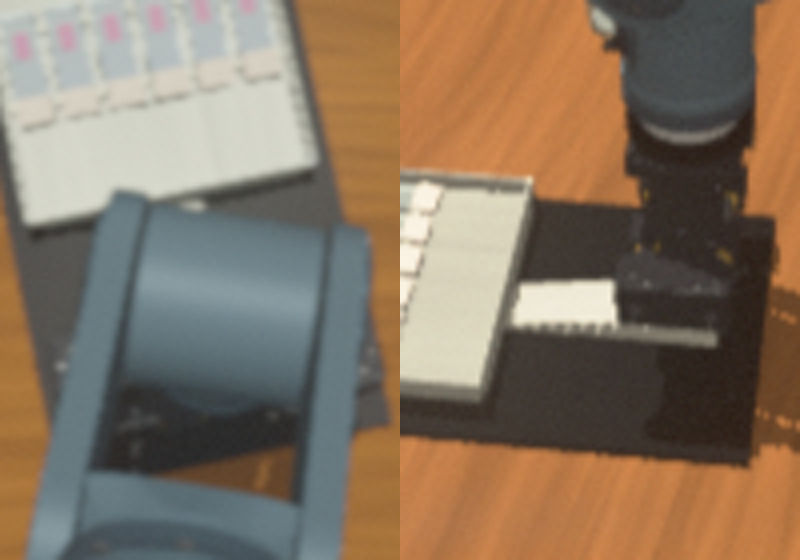

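The wedge lies flat and straight on the board, its thin end under the tray's front edge at side crop (515,305). The tray is still down. I'll push on slowly and watch the force for the bar contact.

>>> step_arm([
  [0.6, 0, 0],
  [0.6, 0, 0],
  [0.6, 0, 0],
  [0, 0, 0],
], yaw=[0, 0, 0, 0])

```text
time_s: 7.4
tcp_pos: [0.5564, 0.0195, 0.0976]
tool_rot: [0.996, 0.093, -0.0, 0.0]
ft_force: [-4.6, -1.6, 9.1]
grip_width: 0.154
finger_force: 50.0
```

>>> step_arm([
  [0.3, 0, 0],
  [0.2, 0, 0],
  [0, 0, 0],
], yaw=[0, 0, 0])

```text
time_s: 7.7
tcp_pos: [0.5605, 0.0203, 0.0976]
tool_rot: [0.996, 0.093, -0.001, 0.0]
ft_force: [-8.3, -1.5, 13.6]
grip_width: 0.156
finger_force: 50.0
```

>>> step_arm([
  [0.3, 0, 0],
  [0.2, 0, 0],
  [0, 0, 0],
], yaw=[0, 0, 0])

```text
time_s: 8.0
tcp_pos: [0.5654, 0.0212, 0.0976]
tool_rot: [0.996, 0.093, -0.001, 0.0]
ft_force: [-7.6, -0.6, 13.3]
grip_width: 0.151
finger_force: 50.0
```

>>> step_arm([
  [0.3, 0, 0],
  [0.2, 0, 0],
  [0, 0, 0],
], yaw=[0, 0, 0])

```text
time_s: 8.3
tcp_pos: [0.5672, 0.0216, 0.0976]
tool_rot: [0.996, 0.093, -0.005, 0.0]
ft_force: [-23.8, -5.7, 28.7]
grip_width: 0.157
finger_force: 50.0
```

>>> step_arm([
  [0.2, 0, -0.1],
  [0.2, 0, 0],
  [0, 0, 0],
  [0, 0, 0],
], yaw=[0, 0, 0, 0])

```text
time_s: 8.7
tcp_pos: [0.5707, 0.0226, 0.0976]
tool_rot: [0.996, 0.093, -0.005, -0.0]
ft_force: [-20.9, -5.4, 21.0]
grip_width: 0.152
finger_force: 50.0
```

>>> step_arm([
  [0.2, 0, 0],
  [0.2, 0, 0],
  [0, 0, 0],
  [0, 0, 0],
], yaw=[0, 0, 0, 0])

```text
time_s: 9.1
tcp_pos: [0.5745, 0.0234, 0.0976]
tool_rot: [0.996, 0.093, -0.006, -0.0]
ft_force: [-20.8, -4.6, 21.5]
grip_width: 0.156
finger_force: 50.0
```

>>> step_arm([
  [0.3, 0, 0],
  [0.3, 0, 0],
  [0.3, 0, 0],
  [0.3, 0, 0],
  [0, 0, 0],
  [0, 0, 0],
], yaw=[0, 0, 0, 0, 0, 0])

```text
time_s: 9.7
tcp_pos: [0.5866, 0.0257, 0.0976]
tool_rot: [0.996, 0.093, -0.005, -0.0]
ft_force: [-19.9, -4.4, 20.3]
grip_width: 0.152
finger_force: 50.0
```

>>> step_arm([
  [0.3, 0, 0],
  [0.3, 0, 0],
  [0.2, 0, 0],
  [0, 0, 0],
  [0, 0, 0],
  [0, 0, 0],
], yaw=[0, 0, 0, 0, 0, 0])

```text
time_s: 10.3
tcp_pos: [0.5944, 0.0272, 0.0976]
tool_rot: [0.996, 0.093, -0.005, -0.0]
ft_force: [-20.1, -3.6, 19.7]
grip_width: 0.156
finger_force: 50.0
```

```bash
python3 - <<'E'
from h import *
o=telemetry.get_obs();print(o['tcp_pos'],o['tool_rot'],o['ft_force'],o['grip_width'])
n='side'; a=np.load('pics/side0.npy'); im=optics.capture(n); u,v=proj(n,(.63,.03,.03)).astype(int); print(u,v)
c=[cv2.resize(x[v-55:v+55,u-40:u+40,::-1],None,fx=5,fy=5,interpolation=cv2.INTER_CUBIC) for x in(a,im)]
cv2.imwrite('pics/g.png',np.hstack(c))
E
```

```text
[0.59437137 0.02718887 0.09763889] [ 9.95648067e-01  9.30420921e-02 -5.29711296e-03 -1.92096996e-04] [-20.08347454  -3.56776918  19.71345948] 0.15613030135345224
227 198
```

View pics/g.png

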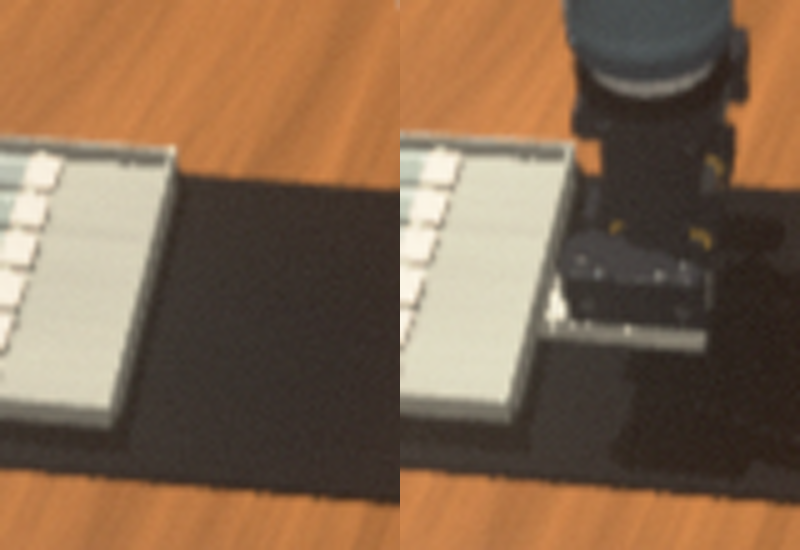

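The tray's front edge has visibly risen in the side view: the near lower corner went from crop row 427 to 421. I'll measure the rise at sub-pixel level.

```bash
python3 - <<'E'
from h import *
n='side'; a=np.load('pics/side0.npy'); b=optics.capture(n)
A=cv2.cvtColor(a,cv2.COLOR_RGB2GRAY); B=cv2.cvtColor(b,cv2.COLOR_RGB2GRAY)
for p in [(.645,.125,.03),(.675,-.045,.04),(.65,.10,.035)]:
    u,v=proj(n,p).astype(int)
    u=np.float32([[u,v]]); up=lambda I:cv2.resize(I,None,fx=4,fy=4,interpolation=cv2.INTER_CUBIC)
    q,st,_=cv2.calcOpticalFlowPyrLK(A,B,u[:,None],None,winSize=(15,15),maxLevel=1)
    e=proj(n,np.array(p)+[0,0,.005])-proj(n,p); d=(q[0,0]-u[0])
    print(d,'5mm ->',e,'lift mm',5*(d@e)/(e@e))
E
```

```text
[-0.24687195 -0.9689026 ] 5mm -> [-0.18823466 -1.24310681] lift mm 3.9567349971872585
[ -0.92570496 -21.502716  ] 5mm -> [-0.13126628 -1.27994087] lift mm 83.49157922644731
[ 0.09346008 -1.8066254 ] 5mm -> [-0.18008877 -1.25748874] lift mm 6.986943389836461
```

```bash
python3 -c "
from h import *
print(job.sign_off())"
```

```text
the job is handed in; nothing more can be done
None
```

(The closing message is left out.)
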